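# Switch on the desk in order

### The job

Switch on the desk for work: among the four switches in the wooden tray, gently press the large round key fully down, then the long bar key, then the square key, in that order; each stays down by itself. Leave the small round key up, do not lift or tip any switch, and do not disturb the mug, the glue stick or the phone.

Things in the scene. Friction and masses are not known exactly. Their poses are not given: they have to be found in the camera images.
- tray: Shallow dark wooden desk tray, fixed to the desk, 161 x 161 mm and 20 mm high, walls and floor 5 mm thick, split by two 5 mm dividers into 2 x 2 square compartments, one switch pod standing loose in each (compartment centres at +-39 mm in its x and y; which pod is in which varies). Origin at the centre of its underside on the desk, z up.
- round_pod: Loose white plastic switch pod, 70 x 70 x 28 mm, about 0.25 kg, with the LARGE ROUND key, a disc 40 mm across, in grey plastic standing out of the middle of its top (the desk supply). Origin at the centre of its underside (5 mm above the desk); z up, x and y along the tray's. The four pods and keys have the same colours.
- round_top (a point): Centre of the top face of the LARGE ROUND key, a disc 40 mm across; it goes down with the key. With the key up it is 18 mm above the pod's top, 51 mm above the desk; fully down and let go, 43 mm.
- round_key (a joint): How far the LARGE ROUND key is pushed down, in m: 0 up (as at the start), 0.008 fully down on its stop. It slides straight down against about 2.5 N of friction and stays where it is left. Its cap sits on a 2 N/mm spring (up to 6 mm, not counted in this number): it gives about 1 mm while the key slides, more once the key is on its stop, so the force passes 3 N only then.
- bar_pod: Loose white plastic switch pod, 70 x 70 x 28 mm, about 0.25 kg, with the LONG BAR key, 20 x 60 mm, long along its pod's y axis, in grey plastic standing out of the middle of its top (the monitor). Origin at the centre of its underside (5 mm above the desk); z up, x and y along the tray's. The four pods and keys have the same colours.
- bar_top (a point): Centre of the top face of the LONG BAR key, 20 x 60 mm, long along its pod's y axis; it goes down with the key. With the key up it is 18 mm above the pod's top, 51 mm above the desk; fully down and let go, 43 mm.
- bar_key (a joint): How far the LONG BAR key is pushed down, in m: 0 up (as at the start), 0.008 fully down on its stop. It slides straight down against about 2.5 N of friction and stays where it is left. Its cap sits on a 2 N/mm spring (up to 6 mm, not counted in this number): it gives about 1 mm while the key slides, more once the key is on its stop, so the force passes 3 N only then.
- square_pod: Loose white plastic switch pod, 70 x 70 x 28 mm, about 0.25 kg, with the SQUARE key, 28 x 28 mm, in grey plastic standing out of the middle of its top (the reading lamp). Origin at the centre of its underside (5 mm above the desk); z up, x and y along the tray's. The four pods and keys have the same colours.
- square_top (a point): Centre of the top face of the SQUARE key, 28 x 28 mm; it goes down with the key. With the key up it is 18 mm above the pod's top, 51 mm above the desk; fully down and let go, 43 mm.
- square_key (a joint): How far the SQUARE key is pushed down, in m: 0 up (as at the start), 0.008 fully down on its stop. It slides straight down against about 2.5 N of friction and stays where it is left. Its cap sits on a 2 N/mm spring (up to 6 mm, not counted in this number): it gives about 1 mm while the key slides, more once the key is on its stop, so the force passes 3 N only then.
- small_pod: Loose white plastic switch pod, 70 x 70 x 28 mm, about 0.25 kg, with the SMALL ROUND key, a disc 16 mm across, in grey plastic standing out of the middle of its top (the fan, to be left off). Origin at the centre of its underside (5 mm above the desk); z up, x and y along the tray's. The four pods and keys have the same colours.
- small_top (a point): Centre of the top face of the SMALL ROUND key, a disc 16 mm across; it goes down with the key. With the key up it is 18 mm above the pod's top, 51 mm above the desk; fully down and let go, 43 mm.
- small_key (a joint): How far the SMALL ROUND key is pushed down, in m: 0 up (as at the start), 0.008 fully down on its stop. It slides straight down against about 2.5 N of friction and stays where it is left. Its cap sits on a 2 N/mm spring (up to 6 mm, not counted in this number): it gives about 1 mm while the key slides, more once the key is on its stop, so the force passes 3 N only then.
- mug: Bystander: white ceramic mug, 78 mm across, 92 mm high, with a handle, standing on the desk beside the tray. Origin at the centre of its underside.
- glue_stick: Bystander: white upright glue stick, 28 mm across, 90 mm high, on the desk on the other side of the tray. Origin at the centre of its underside.
- phone: Bystander: black phone with a grey glass screen, 72 x 150 x 9 mm, lying flat on the desk beyond the tray. Origin at the centre of its underside.
Not all that is in view belongs to the job. Leave any turquoise look-alike of the round_pod alone. What is shaped like the square_pod but green is not meant.

How it is judged:
On the way, in this order (a step that is already met when the one before it is completed fails the run):
1. the large round key is pressed down, the others still up (value of joint round_key above 0.006 m and value of joint each of bar_key, square_key, small_key below 0.003 m), for 0.1 s.
2. then the long bar key is pressed down (value of joint each of round_key, bar_key above 0.006 m and value of joint each of square_key, small_key below 0.003 m), for 0.1 s.
3. then the square key is pressed down (value of joint each of round_key, bar_key, square_key above 0.006 m and value of joint small_key below 0.003 m), for 0.1 s.
At the end, for the whole second after the job is handed in: The large round, bar and square keys are each at least 6 mm of their 8 mm down, the small round key less than 3 mm down, all four switch pods upright, at rest and within 10 mm of where they stood, and the mug, glue stick and phone within 20 mm of where they stood (all of step 3 and distance of each of round_pod, bar_pod, square_pod, small_pod from where it was at the start of the episode below 0.01 m and angle between each of round_pod, bar_pod, square_pod, small_pod's own z axis and vertical below 0.1 rad and linear speed of each of round_pod, bar_pod, square_pod, small_pod below 0.02 m/s and distance of each of mug, glue_stick, phone from where it was at the start of the episode below 0.02 m); the robot touches nothing.
It fails at once if out of order: the bar key is pushed (over 3 mm) before the large round key is down (6 mm), or the square key before both of these are down ((value of joint bar_key above 0.003 m and not (value of joint round_key above 0.006 m)) or (value of joint square_key above 0.003 m and not (value of joint each of round_key, bar_key above 0.006 m))).
It fails at once if the small round key is pushed (over 3 mm) (value of joint small_key above 0.003 m).
It fails at once if the robot bears on a switch pod or its key with more than 20 N (contact force between any of round_pod, bar_pod, square_pod, small_pod and the fingers above 20 N or contact force between any of round_pod, bar_pod, square_pod, small_pod and the arm above 20 N).
It fails at once if a switch pod is lifted, tipped (over 9 degrees) or shifted by more than 10 mm (distance of any of round_pod, bar_pod, square_pod, small_pod from where it was at the start of the episode above 0.01 m or angle between any of round_pod, bar_pod, square_pod, small_pod's own z axis and vertical above 0.16 rad).
It fails at once if the mug, glue stick or phone is moved by more than 20 mm or tipped over (distance of any of mug, glue_stick, phone from where it was at the start of the episode above 0.02 m or angle between any of mug, glue_stick, phone's own z axis and vertical above 0.4 rad).
It also fails if it takes over 40 s, if anything falls off the work surface, if the arm or the gripper's body presses on something with over 40 N, if the wrist force passes 120 N, or if a joint passes its speed limit or range.

### The arm

A 6-joint arm with a two-finger parallel gripper is mounted at the origin on the work surface. World frame = base frame: x ahead of the robot, y to its left, z up, the work surface at z = 0. Lengths are in m, angles in rad, forces in N, time in s.
With the tool pointing down it reaches from about 0.375 to 0.9 m from the base axis. Payload 3.1 kg.
Tool frame: the origin (TCP) lies midway between the tips of the shut fingers; the grasp point (between the pads) lies 19 mm behind it; z points along the fingers, y is the line along which they close (so a half turn about z gives the same grasp; the last joint's range is limited). The gripper opens to 87 mm and grips with 3 to 60 N. Pads are 19 mm wide; open, the fingers measure 117 mm over their backs; the gripper's body (75 mm by 190 mm) begins 51 mm behind the grasp point.
Start: joints at [-1.286, 0.527, 1.433, -0, 1.181, -0.178], TCP at [0.28, -0.559, 0.223] pointing down, gripper open.
Joint ranges: [-3.08, 3.08], [-0.75, 2.2], [0.22, 2.44], [-1.43, 4.57], [0, 2.65], [-2.85, 2.85]. Speed limits (rad/s): [2.79, 2.79, 3.14, 3.14, 3.14, 3.14].

### API

Orientations are given as a unit quaternion [x, y, z, w].
In Python, from rig import get_obs, cams, job gives the robot as it stands.
- The arm moves only by the tool servo_tool, never from a script. Its argument "moves" is text: rows parted by semicolons, each of 5 numbers parted by spaces: the shift along the tool's x, y, z in m, then the turn about the tool's z in degrees, then the finger opening in m, from 0 to 0.087. In form: dx dy dz spin claw; .... A call has 1 to 10 rows; each row is the pose to reach, as a shift and turn from the pose commanded when the call began, along the tool's axes at that moment; what a row does not reach only later rows make up. A row lasts 1/12 s, in which the tool goes at most 41.7 mm and 7.16 degrees, less where a joint would pass 70% of its speed; a pose out of reach is approached as far as the arm can. A call with a gripper value outside its range is refused whole. The fingers move at their own pace and stop on an object; "grip_force" is the grip in N (left out, the last holds). Time passes only in rows, so rows that repeat a pose let the fingers close. It gives the time, the measured TCP pose, the force, the opening and the grip force at its end, in the units of the state.
- get_obs(): the state, without advancing time (a new reading comes with each control period).
- cams.camera(name): name is "scene" or "top" or "wrist"; returns the picture (384x512x3 uint8, blue, green, red); there is no depth.
- cams.camera_model(name): a dict with "fx", "fy", "cx", "cy" (pixels), "R" (3x3) and "t" (3): a world point X has camera coordinates R X + t. Camera axes: x right, y down, z forward; pixel columns grow to the right and rows downward; lengths in m; the calibration is good to about 2 mm. The wrist camera is an equidistant fisheye: a pixel r from the principal point sees the ray r / f radians off the axis. A picture is of the moment at which its call begins: read the wrist's pose just before it. camera_model takes no time and is no camera call; for the wrist camera it gives the pose at the moment of the call.
- job.hand_in(): hands the job in; it is judged then, once.
The state is a dict: "time": time; "q": joint angles; "joint_velocities": joint speeds; "joint_torque": joint torques, N m; "position": TCP position; "tool_rot": TCP orientation; "ft_force": force on the tool from outside, world axes, zero at the start; "moment": the same for the moment, N m; "grip_width": finger opening in m; "grip_force": force on a finger pad.
Only numpy, scipy, OpenCV 4.12 (cv2) and the standard library are available. Lean on these libraries where they do the work, as an engineer would, in place of code of your own. Each camera call takes 0.05 s, during which the arm holds its last target. There are 200 camera calls.

## Working session

There is one attempt and no reset: what is moved stays moved. The work goes in short steps, Python scripts to look and compute and a tool call to move; the robot and the scene stay as the last step left them, time stands still between calls to the robot, and variables do not carry over. Pictures are saved under pics/ and viewed, at most 10 in all, crops included, and the job is handed in when it is done.

Besides the shell and the picture viewer there is one more tool, called after "Emit:" as a command line: name --argument value ..., lists and objects as JSON in quotes. servo_tool: Moves the arm, as the interface text tells. Its arguments: {"type":"object","properties":{"moves":{"type":"string"},"grip_force":{"type":"number"}},"required":["moves"]}

```bash
mkdir -p pics; python3 - <<'E'
from rig import get_obs,cams,job
import cv2
for n in("top","scene"): cv2.imwrite(f"pics/{n}1.png",cams.camera(n))
o=get_obs();print(o)
m=cams.camera_model("top");print(m)
E
```

```text
{'time': 0.1, 'q': array([-1.28546448e+00,  5.28380707e-01,  1.43374687e+00,  2.55043205e-06,
        1.18141083e+00, -1.78505823e-01]), 'joint_velocities': array([-0.00109253, -0.00341513, -0.00353857,  0.00091834, -0.00100953,
        0.00026203]), 'joint_torque': array([-3.11874628e-04, -4.40986741e+01, -1.77150249e+01,  6.35166932e-02,
        5.34063403e-02, -5.08828452e-05]), 'position': array([ 0.27945317, -0.55832021,  0.22167357]), 'tool_rot': array([ 9.73226802e-01,  2.29844827e-01, -5.07618231e-05, -9.71549527e-04]), 'ft_force': array([-0.03776861,  0.4511386 , -0.63613271]), 'moment': array([ 0.01325638, -0.0469359 ,  0.0452327 ]), 'grip_force': 0.0, 'grip_width': 0.08700684682117259}
{'fx': 415.7977521642401, 'fy': 415.7977521642401, 'cx': 257.51398845094207, 'cy': 196.88608752677865, 'R': array([[ 0.01231765, -0.99992068, -0.00262674],
       [-0.9918869 , -0.0118862 , -0.12656656],
       [ 0.1265253 ,  0.00416443, -0.99195464]]), 't': array([0.05295383, 0.57080867, 0.80248791])}
```

View pics/top1.png

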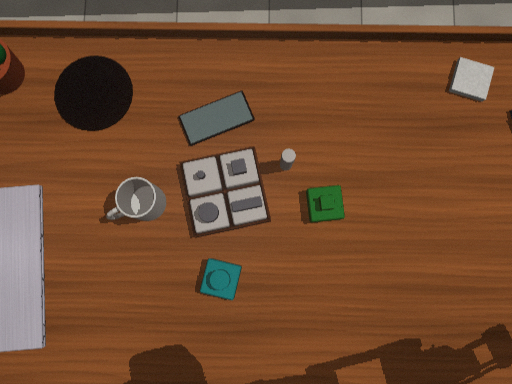

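View pics/scene1.png

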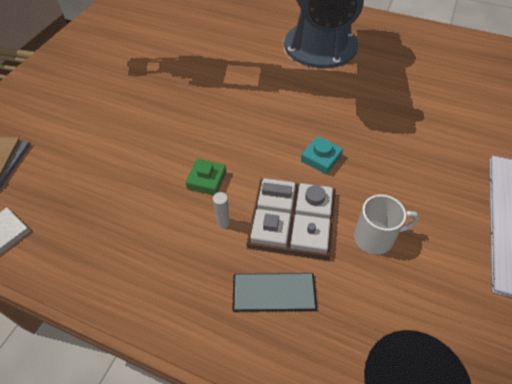

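```bash
cat > h.py <<'E'
import numpy as np
from rig import get_obs,cams,job
def ray(m,u,v,z):
    R,t=np.array(m["R"]),np.array(m["t"]); c=-R.T@t
    d=R.T@np.array([(u-m["cx"])/m["fx"],(v-m["cy"])/m["fy"],1]); return c+d*(z-c[2])/d[2]
E
python3 - <<'E'
from h import *
import cv2
im=cv2.imread("pics/top1.png");m=cams.camera_model("top")
x0,y0=170,135
c=im[y0:y0+110,x0:x0+110]
cv2.imwrite("pics/crop.png",cv2.resize(c,None,fx=5,fy=5,interpolation=cv2.INTER_CUBIC))
g=c.max(2).astype(int);s=g-c.min(2)
k=((g>50)&(g<150)&(s<25)).astype(np.uint8)
k=cv2.morphologyEx(k,cv2.MORPH_OPEN,np.ones((2,2),np.uint8))
n,l,st,ce=cv2.connectedComponentsWithStats(k)
for i in range(1,n):
    if st[i,4]>25:
        ys,xs=np.where(l==i); r=cv2.minAreaRect(np.c_[xs,ys].astype(np.float32))
        u,v=ce[i]+[x0,y0]; print((u,v),st[i],r[1:],ray(m,u,v,.051))
o=get_obs()
from scipy.spatial.transform import Rotation as Ro
print(Ro.from_quat(o["tool_rot"]).as_matrix().round(3))
E
```

```text
(np.float64(198.29285714285714), np.float64(137.87857142857143)) [ 19   0  24   9 140] ((8.0, 23.0), 90.0) [0.68692291 0.18087277 0.051     ]
(np.float64(237.22837370242215), np.float64(167.8650519031142)) [ 57  24  21  19 289] ((16.473756790161133, 19.21938133239746), 78.69007110595703) [0.62627245 0.10111152 0.051     ]
(np.float64(199.63106796116506), np.float64(176.16504854368932)) [ 24  36  13  11 103] ((9.0, 13.000000953674316), 53.13010025024414) [0.60854508 0.17582143 0.051     ]
(np.float64(243.34653465346534), np.float64(185.20792079207922)) [ 57  46  33   9 101] ((3.1816861629486084, 32.959007263183594), 78.2317123413086) [0.59133148 0.08829188 0.051     ]
(np.float64(207.16964285714286), np.float64(192.78571428571428)) [ 20  51  34  12 112] ((4.963669300079346, 34.474937438964844), 74.2913589477539) [0.57526004 0.15985075 0.051     ]
(np.float64(246.4433249370277), np.float64(205.1536523929471)) [ 60  62  34  19 397] ((12.854387283325195, 32.7423095703125), 75.96376037597656) [0.55151477 0.08150603 0.051     ]
(np.float64(207.00890868596883), np.float64(213.70824053452117)) [ 23  68  27  22 449] ((21.0, 26.0), 90.0) [0.53361468 0.15901632 0.051     ]
(np.float64(249.93333333333334), np.float64(222.29333333333335)) [64 83 34  9 75] ((3.581543445587158, 33.53065872192383), 81.11934661865234) [0.51770707 0.07411083 0.051     ]
(np.float64(214.6056338028169), np.float64(230.0845070422535)) [29 91 32  9 71] ((2.169304132461548, 31.997236251831055), 77.47119140625) [0.50157267 0.14321224 0.051     ]
[[ 0.894  0.447 -0.001]
 [ 0.447 -0.894  0.002]
 [ 0.    -0.002 -1.   ]]
```

View pics/crop.png

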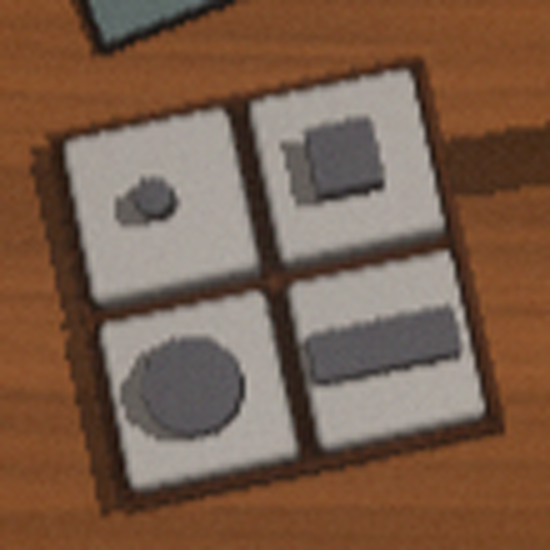

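```bash
cat >> h.py <<'E'
from scipy.spatial.transform import Rotation as Ro
def delta(p):
    o=get_obs(); return Ro.from_quat(o["tool_rot"]).as_matrix().T@(np.array(p)-o["position"])
E
python3 - <<'E'
from h import *
m=cams.camera_model("top")
P={n:ray(m,170+u/5-.4,135+v/5-.4,.051) for n,u,v in(("round",194,387),("bar",383,341),("square",344,155),("small",155,198))}
for n,p in P.items(): print(n,p.round(4),delta([*p[:2],.22]).round(4))
for a,b in(("round","bar"),("small","square"),("round","small"),("bar","square")):
    d=P[b]-P[a];print(np.linalg.norm(d),np.degrees(np.arctan2(d[1],d[0])))
print(sum(P.values())/4)
E
```

```text
round [0.537  0.1564 0.051 ] [ 0.5501 -0.5239  0.0029]
bar [0.5562 0.0821 0.051 ] [ 0.534  -0.4489  0.0027]
square [0.6309 0.0989 0.051 ] [ 0.6083 -0.4305  0.0027]
small [0.6125 0.174  0.051 ] [ 0.6255 -0.5059  0.0029]
0.07673464811413465 -75.53841790255811
0.07736463489267846 -76.2693189809694
0.07755253409092763 13.14854318379549
0.07658292560654542 12.665123649238293
[0.58416898 0.12782063 0.051     ]
```

Emit:
servo_tool --moves "0.03 -0.0285 0 3 0.04; 0.06 -0.057 0 6 0; 0.09 -0.0855 0 10 0; 0.12 -0.114 0 13 0; 0.15 -0.1425 0 13 0; 0.18 -0.171 0 13 0; 0.21 -0.2 0 13 0; 0.24 -0.2285 0 13 0; 0.27 -0.257 0 13 0; 0.3 -0.2855 0 13 0"

```text
time: 0.93
position: [0.4202, -0.1673, 0.2224]
tool_rot: [0.993, 0.118, -0.0, -0.0]
ft_force: [1.1, -0.3, 0.2]
grip_width: 0.0285
grip_force: 0.0
```

```bash
python3 -c "
from h import *
print(delta([.537,.1564,.12]).round(4),get_obs()['position'],get_obs()['ft_force'])"
```

```text
[ 0.1894 -0.2874  0.1025] [ 0.42022644 -0.16734236  0.22243445] [ 1.13102799 -0.34421521  0.22198247]
```

Emit:
servo_tool --moves "0.022 -0.034 0.008 0 0; 0.044 -0.067 0.016 0 0; 0.066 -0.1 0.024 0 0; 0.088 -0.134 0.032 0 0; 0.11 -0.167 0.04 0 0; 0.132 -0.2 0.05 0 0; 0.153 -0.233 0.07 0 0; 0.172 -0.262 0.09 0 0; 0.184 -0.281 0.1 0 0; 0.189 -0.287 0.102 0 0"

```text
time: 1.77
position: [0.5356, 0.1573, 0.118]
tool_rot: [0.993, 0.12, -0.002, -0.0]
ft_force: [0.3, 0.4, -0.1]
grip_width: 0.0005
grip_force: 0.0
```

Emit:
servo_tool --moves "0 0 0 0 0; 0 0 0 0 0"

```text
time: 1.93
position: [0.5363, 0.1536, 0.1205]
tool_rot: [0.993, 0.119, -0.0, 0.0]
ft_force: [-1.1, -0.3, 0.7]
grip_width: 0.0004
grip_force: 0.0
```

```bash
python3 - <<'E'
from h import *
import cv2
m=cams.camera_model("wrist");im=cams.camera("wrist");cv2.imwrite("pics/w1.png",im)
cv2.imwrite("pics/t2.png",cv2.resize(cams.camera("top")[110:260,120:320],None,fx=4,fy=4,interpolation=cv2.INTER_CUBIC))
print(m); o=get_obs();print(o["position"],o["ft_force"],o["grip_width"],delta([.537,.1564,.053]))
E
```

```text
{'fx': 297.3186396354542, 'fy': 297.3186396354542, 'cx': 257.0794611132144, 'cy': 192.00797581950386, 'R': array([[ 2.36053548e-01, -9.71739954e-01, -4.29062531e-04],
       [-9.41469002e-01, -2.28809480e-01,  2.47552702e-01],
       [-2.40655025e-01, -5.80317446e-02, -9.68874334e-01]]), 't': array([0.02342011, 0.53411971, 0.42717511])}
[0.53650176 0.15265022 0.12120869] [ 0.45409281 -0.89342805  1.07386758] 0.0005283697852038784 [ 0.00133954 -0.00356069  0.06820749]
```

View pics/w1.png

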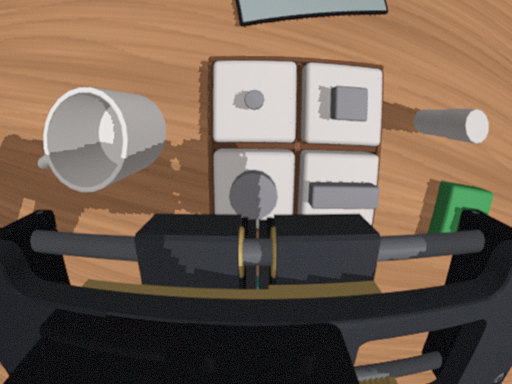

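```bash
python3 - <<'E'
from h import *
# wrist model at shot
R=np.array([[2.36053548e-01,-9.71739954e-01,-4.29062531e-04],[-9.41469002e-01,-2.28809480e-01,2.47552702e-01],[-2.40655025e-01,-5.80317446e-02,-9.68874334e-01]]);t=np.array([0.02342011,0.53411971,0.42717511])
f,cx,cy=297.3186,257.079,192.008
for n,u,v in(("round",253.5,193),("bar",344,195),("square",351.5,103),("small",254.5,99.5)):
    a=np.array([u-cx,v-cy]);r=np.hypot(*a);th=r/f
    d=R.T@np.r_[a/r*np.sin(th),np.cos(th)];c=-R.T@t
    p=c+d*(.051-c[2])/d[2];print(n,p.round(4),delta([*p[:2],.053]).round(4))
E
```

```text
round [0.5414 0.1585 0.051 ] [ 0.0061 -0.0046  0.0682]
bar [0.5573 0.0855 0.051 ] [0.0046 0.0701 0.0682]
square [0.6311 0.1005 0.051 ] [0.0798 0.0727 0.0683]
small [0.6133 0.1751 0.051 ] [ 0.0799 -0.0039  0.0682]
```

Emit:
servo_tool --moves "0.001 -0.002 0.03 0 0; 0.001 -0.002 0.05 0 0; 0.001 -0.002 0.058 0 0; 0.001 -0.002 0.06 0 0; 0.001 -0.002 0.06 0 0; 0.001 -0.002 0.06 0 0"

```text
time: 2.53
position: [0.5379, 0.1556, 0.0616]
tool_rot: [0.993, 0.118, 0.001, 0.0]
ft_force: [0.1, -0.7, 0.6]
grip_width: 0.0004
grip_force: 0.0
```

```bash
python3 - <<'E'
from h import *
for i in range(3):
    cams.camera("wrist"); o=get_obs();print(o["position"].round(4),o["ft_force"].round(2),o["time"],delta([.539,.1575,.0405]).round(4))
E
```

```text
[0.5381 0.1558 0.0618] [-0.    0.96 -0.05] 2.5833 [ 0.0012 -0.0014  0.0213]
[0.5381 0.1559 0.0618] [ 0.43 -0.56 -0.44] 2.6333 [ 0.0012 -0.0013  0.0213]
[0.5379 0.1561 0.0617] [ 0.61  0.08 -0.13] 2.6833 [ 0.0013 -0.0012  0.0212]
```

Emit:
servo_tool --moves "0.001 -0.001 0.003 0 0; 0.001 -0.001 0.006 0 0; 0.001 -0.001 0.009 0 0; 0.001 -0.001 0.0115 0 0; 0.001 -0.001 0.0135 0 0; 0.001 -0.001 0.0155 0 0; 0.001 -0.001 0.017 0 0; 0.001 -0.001 0.0185 0 0; 0.001 -0.001 0.0195 0 0; 0.001 -0.001 0.02 0 0"

```text
time: 3.52
position: [0.538, 0.1575, 0.0407]
tool_rot: [0.993, 0.118, 0.0, -0.0]
ft_force: [0.6, 2.0, 6.2]
grip_width: 0.0005
grip_force: 2.8
```

Emit:
servo_tool --moves "0 0 0.001 0 0; 0 0 0.0015 0 0; 0 0 0.0015 0 0"

```text
time: 3.77
position: [0.538, 0.1575, 0.0397]
tool_rot: [0.993, 0.118, 0.0, -0.0]
ft_force: [-1.6, 0.1, 7.9]
grip_width: 0.0004
grip_force: 3.8
```

Emit:
servo_tool --moves "0 0 -0.003 0 0; 0 0 -0.008 0 0; 0 0 -0.015 0 0; 0 0 -0.024 0 0; 0 0 -0.032 0 0; 0 0 -0.035 0 0; 0 0 -0.035 0 0"

```text
time: 4.35
position: [0.5386, 0.1574, 0.0753]
tool_rot: [0.993, 0.118, 0.001, 0.0]
ft_force: [-0.1, 0.8, 0.0]
grip_width: 0.0003
grip_force: 0.0
```

```bash
python3 - <<'E'
from h import *
o=get_obs();print(o["position"].round(4),o["ft_force"].round(2),delta([.5565,.084,.061]).round(4))
E
```

```text
[0.5386 0.1574 0.0753] [-0.06  0.81  0.04] [0.0002 0.0755 0.0143]
```

Emit:
servo_tool --moves "0 0.01 0 0 0; 0 0.028 0 0 0; 0 0.048 0 0 0; 0 0.064 0 0 0; 0 0.073 0 0 0; 0 0.0755 0 0 0; 0 0.0755 0.006 0 0; 0 0.0755 0.012 0 0; 0 0.0755 0.014 0 0; 0 0.0755 0.014 0 0"

```text
time: 5.18
position: [0.5543, 0.0847, 0.0589]
tool_rot: [0.993, 0.119, -0.001, -0.0]
ft_force: [-0.6, 0.2, -0.2]
grip_width: 0.0005
grip_force: 0.0
```

```bash
python3 - <<'E'
from h import *
o=get_obs();print(o["position"].round(4),o["ft_force"].round(2),delta([.5565,.084,.0400]).round(4))
E
```

```text
[0.5543 0.0847 0.0589] [-0.62  0.23 -0.25] [0.002  0.0012 0.0189]
```

Emit:
servo_tool --moves "0.001 0 0 0 0; 0.001 0 0.003 0 0; 0.001 0 0.006 0 0; 0.001 0 0.009 0 0; 0.001 0 0.0115 0 0; 0.001 0 0.0135 0 0; 0.001 0 0.0155 0 0; 0.001 0 0.017 0 0; 0.001 0 0.0185 0 0; 0.001 0 0.0195 0 0"

```text
time: 6.02
position: [0.5567, 0.0844, 0.0407]
tool_rot: [0.993, 0.118, 0.0, -0.0]
ft_force: [-0.9, 2.4, 4.8]
grip_width: 0.0
grip_force: 2.8
```

Emit:
servo_tool --moves "0 0 0.0005 0 0; 0 0 0.001 0 0; 0 0 0.001 0 0"

```text
time: 6.27
position: [0.5567, 0.0844, 0.0401]
tool_rot: [0.993, 0.118, 0.0, -0.0]
ft_force: [-0.5, 1.8, 6.7]
grip_width: 0.0007
grip_force: 3.4
```

Emit:
servo_tool --moves "0 0 -0.003 0 0; 0 0 -0.008 0 0; 0 0 -0.015 0 0; 0 0 -0.024 0 0; 0 0 -0.032 0 0; 0 0 -0.035 0 0; 0 0 -0.035 0 0"

```text
time: 6.85
position: [0.5574, 0.0841, 0.0758]
tool_rot: [0.993, 0.118, 0.001, 0.0]
ft_force: [-0.0, 0.3, 0.4]
grip_width: 0.0005
grip_force: 0.0
```

```bash
python3 - <<'E'
from h import *
o=get_obs();print(o["position"].round(4),o["ft_force"].round(2),delta([.631,.0997,.061]).round(4))
E
```

```text
[0.5574 0.0841 0.0758] [-0.04  0.31  0.4 ] [0.0752 0.0021 0.015 ]
```

Emit:
servo_tool --moves "0.01 0 0 0 0; 0.028 0.001 0 0 0; 0.048 0.002 0 0 0; 0.064 0.002 0 0 0; 0.073 0.002 0 0 0; 0.075 0.002 0 0 0; 0.075 0.002 0.006 0 0; 0.075 0.002 0.012 0 0; 0.075 0.002 0.014 0 0; 0.075 0.002 0.014 0 0"

```text
time: 7.68
position: [0.6278, 0.0997, 0.0592]
tool_rot: [0.993, 0.118, -0.002, -0.0]
ft_force: [-0.5, -0.6, -0.5]
grip_width: 0.0001
grip_force: 0.0
```

Emit:
servo_tool --moves "0 0 0 0 0; 0 0 0.003 0 0; 0 0 0.006 0 0; 0 0 0.009 0 0; 0 0 0.0115 0 0; 0 0 0.0135 0 0; 0 0 0.0155 0 0; 0 0 0.017 0 0; 0 0 0.0185 0 0; 0 0 0.0195 0 0"

```text
time: 8.52
position: [0.6299, 0.0998, 0.0411]
tool_rot: [0.993, 0.118, 0.0, 0.0]
ft_force: [-1.5, -0.8, 4.1]
grip_width: 0.0004
grip_force: 2.4
```

Emit:
servo_tool --moves "0 0 0.0005 0 0; 0 0 0.0015 0 0; 0 0 0.0015 0 0"

```text
time: 8.77
position: [0.6299, 0.0998, 0.0401]
tool_rot: [0.993, 0.118, 0.0, 0.0]
ft_force: [-2.3, 0.5, 7.5]
grip_width: 0.0002
grip_force: 3.4
```

Force is well past 3 N, so the key is on its stop. Retract.

Emit:
servo_tool --moves "0 0 -0.003 0 0; 0 0 -0.008 0 0; 0 0 -0.015 0 0; 0 0 -0.03 0 0; 0 0 -0.05 0 0; 0 0 -0.08 0 0; 0 0 -0.11 0 0; 0 0 -0.13 0 0; 0 0 -0.14 0 0; 0 0 -0.14 0 0"

```text
time: 9.6
position: [0.6316, 0.0999, 0.1825]
tool_rot: [0.993, 0.118, 0.003, 0.0]
ft_force: [-0.0, -0.3, 0.2]
grip_width: 0.0005
grip_force: 0.0
```

```bash
python3 - <<'E'
from h import *
import cv2
cv2.imwrite("pics/w3.png",cams.camera("wrist"));cv2.imwrite("pics/s3.png",cv2.resize(cams.camera("scene")[140:320,170:430],None,fx=3,fy=3))
print(get_obs()["position"])
E
```

```text
[0.62923228 0.09980586 0.17891103]
```

View pics/s3.png

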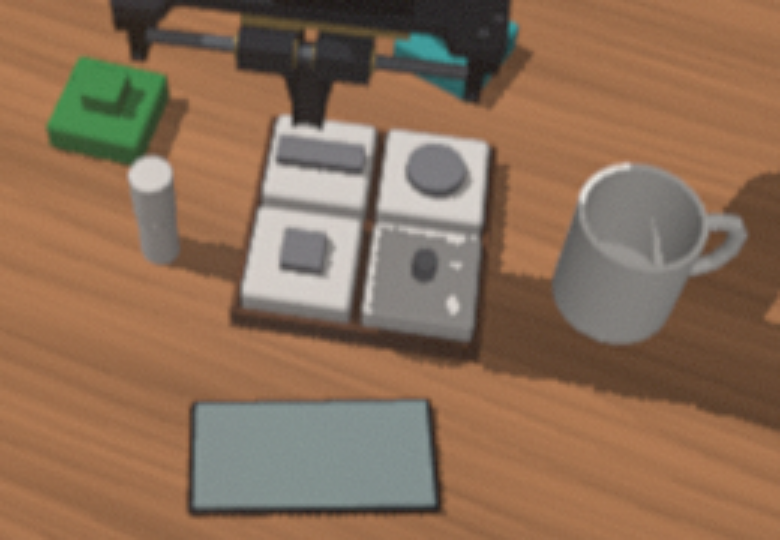

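View pics/w3.png

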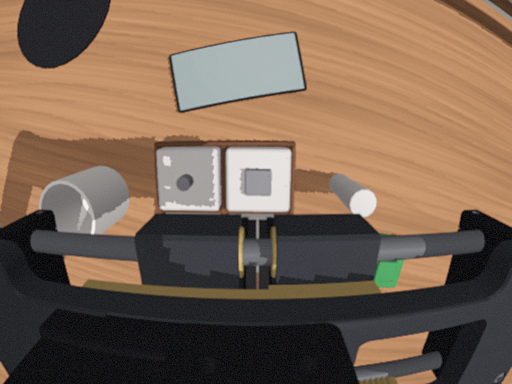

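The scene crop shows round (437,168), bar (321,153) and square (304,250) pressed low. The small key (424,265) is still up, shaded by the arm. The pods, mug, glue stick and phone look undisturbed, and the arm is clear.

```bash
python3 -c "
from rig import job
print(job.hand_in())"
```

```text
the job is handed in; nothing more can be done
None
```

I pressed the large round, long bar and square keys in that order, each to its stop at about 7–8 N; the small key was left up, nothing looked disturbed in the final pictures, and the job is handed in (no verdict was returned).

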